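# Gauge a pot's height for packing

### The arm

A 6-joint arm with a two-finger parallel gripper is mounted at the origin on the work surface. World frame = base frame: x ahead of the robot, y to its left, z up, the work surface at z = 0. Lengths are in m, angles in rad, forces in N, time in s.
With the tool pointing down it reaches from about 0.3 to 0.875 m from the base axis. Payload 6.4 kg.
Tool frame: the origin (TCP) lies midway between the tips of the shut fingers; the grasp point (between the pads) lies 19 mm behind it; z points along the fingers, y is the line along which they close (so a half turn about z gives the same grasp; the last joint's range is limited). The gripper opens to 85 mm and grips with 20 to 120 N. Pads are 22 mm wide; open, the fingers measure 114 mm over their backs; the gripper's body (76 mm by 85 mm) begins 54 mm behind the grasp point. The pads swing forward as they close: fully open they stand 13 mm farther back than shut.
Start: joints at [-1.457, 0.181, 1.607, -0, 1.354, -0.206], TCP at [0.181, -0.546, 0.208] pointing down, gripper open.
Joint ranges: [-2.99, 2.99], [-0.89, 2.07], [0.3, 2.58], [-1.14, 4.28], [0, 2.63], [-3.12, 3.12]. Speed limits (rad/s): [2.57, 2.57, 3.01, 3.14, 3.14, 3.14].

### API

Orientations are given as a unit quaternion [w, x, y, z].
In Python, from bench import ctrl gives the robot as it stands.
- The arm moves only by the tool drive_tool, never from a script. Its argument "plan" is a list that holds one entry, the list of rows, each a list of 4 numbers: the shift along the tool's x, y, z scaled (see below), then the turn about the tool's z scaled (see below). In form: [[[x, y, z, roll], ...]]. A call has 1 to 12 rows; each row is the pose to reach, as a shift and turn from the pose commanded when the call began, along the tool's axes at that moment, turning the shorter way round; what a row does not reach only later rows make up. The controller multiplies each number of a shift by 400 mm and each number of a turn by 180 degrees. A row lasts 1/12 s, in which the tool goes at most 41.7 mm and 7.16 degrees, less where a joint would pass 70% of its speed; a pose out of reach is approached as far as the arm can. A call with a number of a shift or a turn outside -1 to 1 is refused whole. A call with a gripper value outside its range is refused whole. "jaw" is the closure, from 0 (fully open) to 1 (shut), set as the call begins (left out, the last holds). The fingers move at their own pace and stop on an object; the grip force is fixed at half the most. Time passes only in rows, so rows that repeat a pose let the fingers close. It gives the time, the measured TCP pose, the force, the opening and the grip force at its end, in the units of the state.
- ctrl.get_obs(): the state, without advancing time (a new reading comes with each control period).
- ctrl.camera(name): name is "side" or "top"; returns (picture, depth): 400x640x3 uint8, red, green, blue; 400x640 float32, m along the optical axis (not along the pixel's ray), 0 where there is no reading.
- ctrl.camera_info(name): a dict with "camera_matrix" (3x3 intrinsics, pixels), "R" (3x3) and "t" (3): a world point X has camera coordinates R X + t. Camera axes: x right, y down, z forward; pixel columns grow to the right and rows downward; lengths in m; the calibration is good to about 2 mm. A picture is of the moment at which its call begins. camera_info takes no time and is no camera call.
- ctrl.hand_in(): hands the job in; it is judged then, once.
The state is a dict: "time_s": time; "q": joint angles; "dq": joint speeds; "joint_efforts": joint torques, N m; "eef_pos": TCP position; "eef_rot": TCP orientation; "wrist_force": force on the tool from outside, world axes, zero at the start; "torque": the same for the moment, N m; "opening": opening from 0.0 (shut) to 1.0 (fully open); "grasp_force": force on a finger pad.
Only numpy, scipy, OpenCV 4.12 (cv2) and the standard library are available. Lean on these libraries where they do the work, as an engineer would, in place of code of your own. Each camera call takes 0.05 s, during which the arm holds its last target. There are 200 camera calls.

### The job

Stand the tall pot upright in the middle of the round stand beside the height gauge and let go of it. Then draw the gauge's rod straight up, without forcing it sideways in its bore or pulling it out, until its flat top is level with the pot's rim, and finish holding it still at that height in the gripper: it drops back if released. Leave the other pots, the foam box and the roll of tape where they are.

Things in the scene. Friction and masses are not known exactly. Their poses are not given: they have to be found in the camera images.
- tall_pot: the tall pot: slightly tapered glazed ceramic tumbler, 100 mm high, 64 mm across at the rim, 54 mm at the foot, wall 5 mm, floor 6 mm thick, 180 to 290 g; loose, standing mouth up on the table at the start. The other two pots have the same glaze but are lower and rounder. Origin: centre of its underside, z up
- tall_pot_rim (a point): centre of the tall pot's mouth, at rim height (100 mm above its underside)
- stand: round stand (pottery banding wheel, dark steel): fixed disc 100 mm across and 12 mm thick on a 26 mm column with a conical foot; it does not turn. Its height differs from run to run (top 90 to 130 mm above the table). Origin: centre of the disc's flat top face, z up
- gauge: height gauge: fixed upright aluminium block 90 x 90 x 125 mm on a dark base plate, with a vertical through bore of 17 mm in the centre of its top. Beside the stand, on either side of it. Origin: centre of its underside on the table, z up
- bore_mouth (a point): centre of the bore's mouth on the gauge's top face (125 mm above the table)
- rod: the gauge's steel rod, loose in the bore: shank 16 mm in diameter and 110 mm long, below a cylindrical head 28 mm in diameter and 40 mm high with a flat top; 200 to 420 g. At the start it is fully down, the head's shoulder resting on the block's top and the whole head standing free above it. It slides freely and drops back if let go. Origin: centre of the shank's lower end; z along the rod, up
- rod_top (a point): centre of the flat top of the rod's head (150 mm above the shank's lower end); 165 mm above the table when the rod is down
- rod_foot (a point): centre of the shank's lower end
- squat_pot: bystander: squat pot, 55 mm high, 80 mm across. Origin: centre of its underside
- belly_pot: bystander: round-bellied pot, 65 mm high, 68 mm across the belly, narrower mouth. Origin: centre of its underside
- foam_box: bystander: white foam box bound with yellow tape, 100 x 130 x 70 mm. Origin: centre of its underside
- tape_roll: bystander: roll of yellow tape lying flat, 100 mm across, 45 mm high. Origin: centre of its underside
Things that resemble listed ones, but are neither listed nor needed, are in the scene too. There is more than one size of the rod; the one meant has the size given above.

How it is judged:
By the outcome, as a careful person would: the job done as asked, in the order asked, and still so for the second after the job is handed in, while the arm keeps its last pose, push and grip.
It also fails if it takes over 51 s, if anything falls off the work surface, if the arm or the gripper's body presses on something with over 40 N, if the wrist force passes 120 N, or if a joint passes its speed limit or range.

## Working session

There is one attempt and no reset: what is moved stays moved. The work goes in short steps, Python scripts to look and compute and a tool call to move; the robot and the scene stay as the last step left them, time stands still between calls to the robot, and variables do not carry over. Pictures are saved under pics/ and viewed, at most 10 in all, crops included, and the job is handed in when it is done.

Besides the shell and the picture viewer there is one more tool, called after "Call:" as name([rows], argument=value, ...), one row to a line, values as JSON. drive_tool: Moves the arm, as the interface text tells. Its arguments: {"type":"object","properties":{"plan":{"type":"array"},"jaw":{"type":"number"}},"required":["plan"]}

```bash
mkdir -p pics; ls; python3 - <<'E'
from bench import ctrl
import cv2,numpy as np
o=ctrl.get_obs();print({k:np.round(o[k],3) for k in('time_s','eef_pos','eef_rot','opening','wrist_force')})
for n in('top','side'):
    p,d=ctrl.camera(n);cv2.imwrite(f'pics/{n}0.png',p[:,:,::-1]);np.save(f'{n}_d.npy',d)
    i=ctrl.camera_info(n);print(n,np.round(i['camera_matrix'],1).tolist(),np.round(i['R'],3).tolist(),np.round(-i['R'].T@i['t'],3))
E
```

```text
pics
{'time_s': np.float64(0.0), 'eef_pos': array([ 0.181, -0.545,  0.208]), 'eef_rot': array([-0.001,  0.987,  0.159,  0.   ]), 'opening': np.float64(0.998), 'wrist_force': array([ 0.063,  0.584, -0.32 ])}
top [[496.6, 0.0, 325.7], [0.0, 496.6, 201.8], [0.0, 0.0, 1.0]] [[-0.008, -1.0, -0.007], [-0.989, 0.009, -0.145], [0.145, 0.006, -0.989]] [ 0.338 -0.046  1.757]
side [[378.5, 0.0, 321.9], [0.0, 378.5, 196.5], [0.0, 0.0, 1.0]] [[-0.943, -0.331, -0.011], [-0.203, 0.605, -0.77], [0.262, -0.724, -0.638]] [0.3   0.74  0.812]
```

View pics/top0.png

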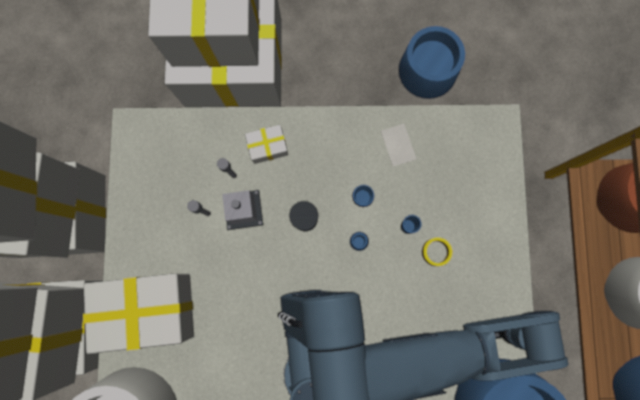

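View pics/side0.png

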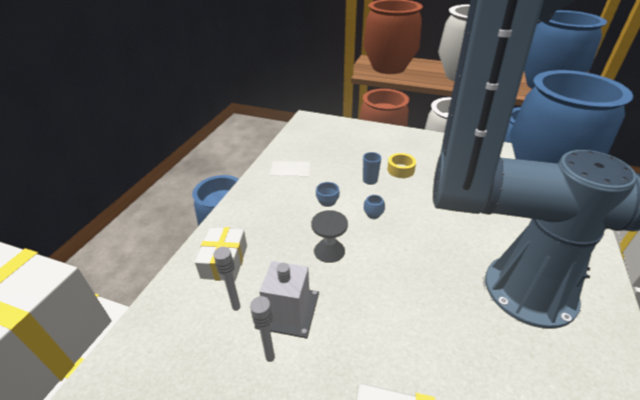

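The top view shows the tall pot at about (411,224), the stand at (304,216), and the gauge at (240,210) with its rod head at (236,204). There are decoy rods at (224,164) and (195,206). The other pots are at (363,196) and (359,241), and the tape is at (437,251). The side view agrees: tall pot (371,167), stand (329,225), rod head (283,271).

```bash
cat > h.py <<'E'
from bench import ctrl
import cv2,numpy as np
def cloud(n,p=None,d=None):
    if d is None: p,d=ctrl.camera(n)
    i=ctrl.camera_info(n);K=i['camera_matrix'];v,u=np.indices(d.shape)
    X=np.stack([(u-K[0,2])/K[0,0]*d,(v-K[1,2])/K[1,1]*d,d],-1)
    W=(X-i['t'])@i['R'];W[d==0]=np.nan
    return p,W
def ray(n,uv,z):
    i=ctrl.camera_info(n);r=i['R'].T@np.linalg.inv(i['camera_matrix'])@[uv[0],uv[1],1.];c=-i['R'].T@i['t']
    return c+r*(z-c[2])/r[2]
def circ(P):
    A=np.c_[2*P[:,:2],np.ones(len(P))];s=np.linalg.lstsq(A,(P[:,:2]**2).sum(1),rcond=None)[0]
    return s[:2],np.sqrt(s[2]+s[0]**2+s[1]**2)
E
python3 - <<'E'
from h import *
for n,R in(('top',dict(pot=(398,212,424,238),squat=(350,183,376,209),belly=(347,230,371,252),stand=(286,198,322,234),gauge=(220,188,264,230),rod=(229,196,243,211))),
           ('side',dict(pot=(358,148,386,188),stand=(308,210,350,240),gauge=(258,260,312,335),rod=(274,260,292,278)))):
    p=cv2.imread(f'pics/{n}0.png')[:,:,::-1];_,W=cloud(n,p,np.load(f'{n}_d.npy'))
    t=W[190:200,300:330].reshape(-1,3);print(n,'table z',np.round(np.nanmedian(t[:,2]),4))
    for k,(a,b,c,d) in R.items():
        Q=W[b:d,a:c].reshape(-1,3);Q=Q[~np.isnan(Q[:,2])];z=Q[:,2]
        top=np.percentile(z,98 if k!='gauge' else 70)
        hist=np.histogram(z,np.arange(-.01,.2,.01))[0]
        S=Q[(abs(z-top)<.006)]
        (cx,cy),r=cv2.minEnclosingCircle(S[:,:2].astype(np.float32))
        print(k,'top',round(top,4),'mean',np.round(S.mean(0),4),'minc',np.round([cx,cy,r],4),len(S),hist)
E
python3 -c "
import cv2
a=cv2.imread('pics/top0.png')[180:260,180:460];b=cv2.imread('pics/side0.png')[140:340,230:430]
cv2.imwrite('pics/c1.png',cv2.resize(a,None,fx=2.8,fy=2.8,interpolation=2))
cv2.imwrite('pics/c2.png',cv2.resize(b,None,fx=3,fy=3,interpolation=2))"
```

```text
top table z 0.0008
pot top 0.1032 mean [ 0.5062 -0.3231  0.1013] minc [ 0.506  -0.3224  0.0319] 61 [171 244  41  14  16  20  19  16  16  18  57  41   0   0   0   0   0   0
   0   0]
squat top 0.0589 mean [ 0.6069 -0.1631  0.0572] minc [ 0.6115 -0.1647  0.0381] 58 [122 274  91  39  26  40  71   8   0   0   0   0   0   0   0   0   0   0
   0   0]
belly top 0.0685 mean [ 0.4535 -0.1458  0.0661] minc [ 0.4532 -0.1487  0.0287] 60 [110 185  46   8   4  29  68  70   5   0   0   0   0   0   0   0   0   0
   0   0]
stand top 0.1206 mean [0.5379 0.0389 0.1175] minc [0.5359 0.0394 0.0496] 269 [247 327  16   0   0   0   0   0   0   0   1 134 525  35   0   0   0   0
   0   0]
gauge top 0.1235 mean [0.5697 0.2591 0.1249] minc [0.5696 0.2597 0.0627] 559 [193 451 242  32  20  19  26  14  23  20  20  19  66 537  88   4   8  43
  12   0]
rod top 0.1712 mean [0.5706 0.258  0.1689] minc [0.5693 0.2564 0.0138] 32 [  0   0   0   0   0   0   0   0   0   0   0   0   6 113  22   4   8  43
  12   0]
side table z 0.0025
pot top 0.0985 mean [ 0.5042 -0.3209  0.0971] minc [ 0.504  -0.3221  0.0334] 93 [451 160  32  39  37  37  41  56  67  81 102   9   0   0   0   0   0   0
   0   0]
stand top 0.1144 mean [0.5336 0.0436 0.1122] minc [0.5353 0.0418 0.0504] 765 [268 124   0   0   2   6  10   8   0   0   1 104 732   0   0   0   0   0
   0   0]
gauge top 0.1244 mean [0.5647 0.2723 0.1244] minc [0.5624 0.3016 0.0961] 1173 [ 331  573  282   90   96   93   98   97  105  104  110  125  160 1144
   51   42   72  154   42   50]
rod top 0.1661 mean [0.5675 0.2622 0.1642] minc [0.568  0.2609 0.0148] 105 [ 24  21   0   0   0   0   0   0   0   0   0   0   0  97   6  33  36 106
   0   0]
```

View pics/c2.png

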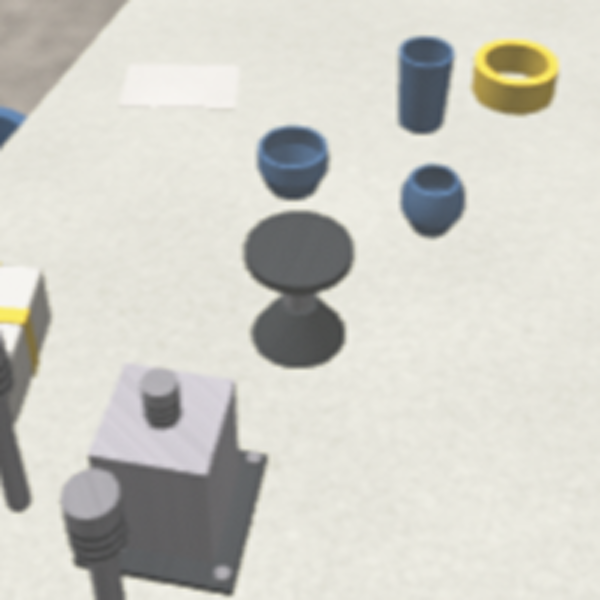

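View pics/c1.png

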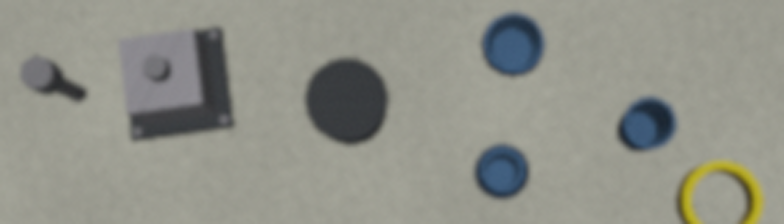

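The crops confirm the layout: slim tall pot, clear stand disc, and the 28 mm head on the gauge block. Next I refine the centres with mask rays at known heights.

```bash
python3 - <<'E'
from h import *
for n,R in(('top',dict(pot=(398,212,424,238,.09,.11,.1),stand=(286,198,322,234,.1,.13,.115),block=(218,186,264,232,.112,.14,.125),rod=(228,195,245,213,.155,.19,.165))),
           ('side',dict(pot=(358,148,386,188,.093,.11,.1),stand=(308,210,350,245,.106,.13,.115),block=(256,258,316,305,.117,.14,.125),rod=(272,258,294,280,.157,.18,.165)))):
    _,W=cloud(n,0,np.load(f'{n}_d.npy'))
    for k,(a,b,c,d,l,h,z) in R.items():
        m=np.zeros((400,640),np.uint8);m[b:d,a:c]=(W[b:d,a:c,2]>l)&(W[b:d,a:c,2]<h)
        if k=='block': m=m|((W[:,:,2]>.125)&(np.indices(m.shape)[1]>=a)&(np.indices(m.shape)[1]<c)&(np.indices(m.shape)[0]>=b)&(np.indices(m.shape)[0]<d)).astype(np.uint8)
        C=max(cv2.findContours(m,0,1)[0],key=cv2.contourArea);H=cv2.convexHull(C)
        P=np.array([ray(n,q[0],z)[:2] for q in H],np.float32)
        print(n,k,'encl',np.round(cv2.minEnclosingCircle(P)[:1]+cv2.minEnclosingCircle(P)[1:],4) if 0 else [np.round(x,4) for x in cv2.minEnclosingCircle(P)],'rect',[np.round(x,4) for x in cv2.minAreaRect(P)],'ray/z',np.round((ray(n,(320,220),.1)-ray(n,(320,220),.0))[:2]*10,2))
E
```

```text
top pot encl [array([ 0.5057, -0.3229]), np.float64(0.0321)] rect [array([ 0.5049, -0.3228]), array([0.0609, 0.0624]), np.float64(43.8448)] ray/z [-0.11 -0.02]
top stand encl [array([0.5362, 0.0389]), np.float64(0.0502)] rect [array([0.5368, 0.0381]), array([0.0968, 0.0973]), np.float64(89.4858)] ray/z [-0.11 -0.02]
top block encl [array([0.5692, 0.2588]), np.float64(0.063)] rect [array([0.5696, 0.259 ]), array([0.0919, 0.0923]), np.float64(7.7168)] ray/z [-0.11 -0.02]
top rod encl [array([0.5687, 0.2592]), np.float64(0.0149)] rect [array([0.5695, 0.2589]), array([0.0267, 0.0259]), np.float64(27.0252)] ray/z [-0.11 -0.02]
side pot encl [array([ 0.5019, -0.3157]), np.float64(0.0356)] rect [array([ 0.5038, -0.3148]), array([0.062 , 0.0661]), np.float64(18.3478)] ray/z [-0.37  1.  ]
side stand encl [array([0.534 , 0.0476]), np.float64(0.0525)] rect [array([0.5326, 0.0457]), array([0.0965, 0.1001]), np.float64(18.7157)] ray/z [-0.37  1.  ]
side block encl [array([0.5669, 0.2634]), np.float64(0.0637)] rect [array([0.5673, 0.2638]), array([0.0913, 0.0963]), np.float64(7.5191)] ray/z [-0.37  1.  ]
side rod encl [array([0.566 , 0.2642]), np.float64(0.0169)] rect [array([0.5663, 0.2643]), array([0.0241, 0.0336]), np.float64(24.5767)] ray/z [-0.37  1.  ]
```

Call:
drive_tool([
  [[0,0,0,0],[0,0,0,0]],
], jaw=0)

```text
time_s: 0.27
eef_pos: [0.1808, -0.5456, 0.2081]
eef_rot: [-0.0, 0.987, 0.159, 0.0]
wrist_force: [-0.4, 0.2, -0.3]
opening: 0.996
grasp_force: 0.0
```

Call:
drive_tool([
  [[0.944,-0.275,0,0],[0.944,-0.275,0,0],[0.944,-0.275,0,0],[0.944,-0.275,0,0],[0.944,-0.275,0,0],[0.944,-0.275,0,0],[0.944,-0.275,0,0],[0.944,-0.275,0,0],[0.944,-0.275,0,0],[0.944,-0.275,0,0],[0.944,-0.275,0,0],[0.944,-0.275,0,0]],
], jaw=0)

```text
time_s: 1.27
eef_pos: [0.5052, -0.3218, 0.2081]
eef_rot: [-0.0, 0.987, 0.161, -0.0]
wrist_force: [0.5, -0.6, -0.0]
opening: 1.001
grasp_force: 0.0
```

Call:
drive_tool([
  [[0,0,0,0],[0,0,0,0]],
])

```text
time_s: 1.43
eef_pos: [0.5037, -0.3236, 0.2084]
eef_rot: [-0.0, 0.987, 0.158, -0.0]
wrist_force: [0.1, 0.1, 0.2]
opening: 1.001
grasp_force: 0.0
```

Call:
drive_tool([
  [[0,0,0.06,0],[0,0,0.12,0],[0,0,0.16,0],[0,0,0.2,0],[0,0,0.24,0],[0,0,0.28,0],[0,0,0.31,0],[0,0,0.34,0],[0,0,0.37,0],[0,0,0.39,0],[0,0,0.4,0],[0,0,0.4,0]],
])

```text
time_s: 2.43
eef_pos: [0.5042, -0.3224, 0.0475]
eef_rot: [-0.001, 0.987, 0.159, -0.0]
wrist_force: [0.8, 0.4, -0.1]
opening: 0.997
grasp_force: 0.0
```

Call:
drive_tool([
  [[0,0,0,0],[0,0,0,0],[0,0,0,0],[0,0,0,0],[0,0,0,0],[0,0,0,0],[0,0,0,0],[0,0,0,0],[0,0,0,0],[0,0,0,0]],
], jaw=1)

```text
time_s: 3.27
eef_pos: [0.5058, -0.3235, 0.0501]
eef_rot: [0.001, 0.987, 0.159, 0.001]
wrist_force: [0.5, 1.0, 5.8]
opening: 0.716
grasp_force: 66.1
```

Call:
drive_tool([
  [[0,0,-0.01,0],[0,0,-0.02,0],[0,0,-0.04,0],[0,0,-0.08,0],[0,0,-0.14,0],[0,0,-0.2,0],[0,0,-0.27,0],[0,0,-0.34,0],[0,0,-0.4,0],[0,0,-0.44,0],[0,0,-0.45,0],[0,0,-0.45,0]],
])

```text
time_s: 4.27
eef_pos: [0.5051, -0.3232, 0.2301]
eef_rot: [0.001, 0.987, 0.159, 0.001]
wrist_force: [-0.2, 0.3, -3.2]
opening: 0.716
grasp_force: 65.9
```

```bash
python3 - <<'E'
from h import *
o=ctrl.get_obs();print(o['eef_pos'],o['wrist_force'],o['opening'],o['time_s'])
p,W=cloud('side');cv2.imwrite('pics/s1.png',p[:,:,::-1])
c=p[40:300,230:490];cv2.imwrite('pics/s1c.png',cv2.resize(c[:,:,::-1],None,fx=2.2,fy=2.2))
E
```

```text
[ 0.50510292 -0.32317093  0.23009497] [-0.16403597  0.293244   -3.24017208] 0.7159632702871755 4.2667
```

View pics/s1c.png

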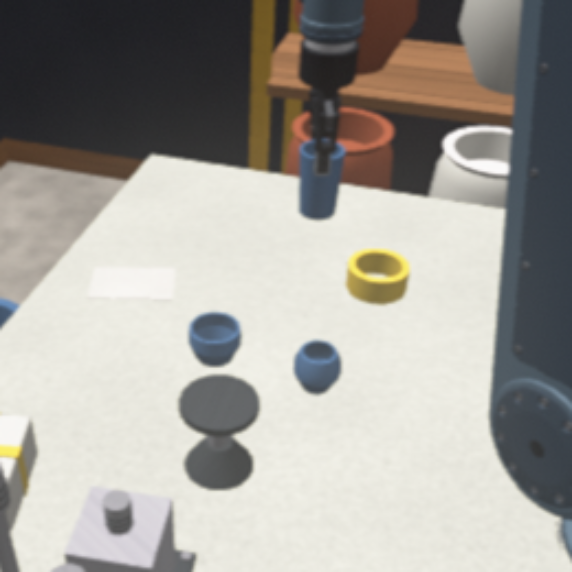

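The pot hangs upright in the gripper at crop (318,180) and is clear of everything. Now I carry it to the stand.

Call:
drive_tool([
  [[0.01,-0.023,0,0],[0.03,-0.07,0,0],[0.06,-0.14,0,0],[0.1,-0.233,0,0],[0.14,-0.327,0,0],[0.18,-0.42,0,0],[0.22,-0.514,0,0],[0.26,-0.607,0,0],[0.3,-0.7,0,0],[0.33,-0.77,0,0],[0.35,-0.817,0,0],[0.358,-0.837,0,0]],
])

```text
time_s: 5.32
eef_pos: [0.5337, 0.044, 0.2265]
eef_rot: [-0.001, 0.987, 0.161, -0.002]
wrist_force: [0.2, -0.0, -3.2]
opening: 0.713
grasp_force: 66.0
```

Call:
drive_tool([
  [[0,0,0.03,0],[0,0,0.06,0],[0,0,0.08,0],[0,0,0.1,0],[0,0,0.1,0],[0,0,0.1,0]],
])

```text
time_s: 5.82
eef_pos: [0.5348, 0.0392, 0.1875]
eef_rot: [-0.0, 0.987, 0.158, -0.001]
wrist_force: [1.5, 0.1, -2.7]
opening: 0.712
grasp_force: 66.0
```

```bash
python3 - <<'E'
from h import *
o=ctrl.get_obs();print(o['eef_pos'],o['wrist_force'],o['opening'],o['time_s'])
out=[]
for n,(a,b,c,d) in(('side',(270,130,400,270)),('top',(240,150,370,290))):
    p,W=cloud(n);x=p[b:d,a:c,::-1];x=cv2.resize(x,(390,int(390*(d-b)/(c-a))),interpolation=2);out.append(x)
cv2.imwrite('pics/m2.png',np.hstack(out))
E
```

```text
[0.53478055 0.03916919 0.18746865] [ 1.50925696  0.06091614 -2.67231841] 0.7123686908643627 5.8167
```

View pics/m2.png

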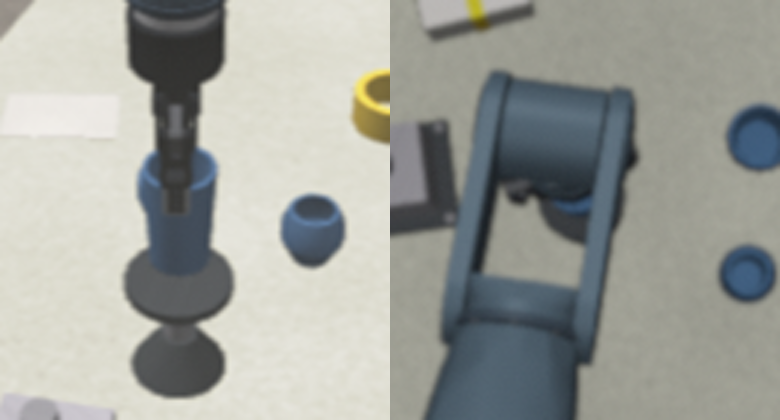

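The side view has the pot centred over the disc, with both at column 178, and about 25 mm above it. I lower it slowly until it touches.

Call:
drive_tool([
  [[0,0,0.01,0],[0,0,0.02,0],[0,0,0.03,0],[0,0,0.035,0],[0,0,0.04,0],[0,0,0.042,0],[0,0,0.044,0],[0,0,0.044,0]],
])

```text
time_s: 6.58
eef_pos: [0.5353, 0.0402, 0.1708]
eef_rot: [-0.0, 0.987, 0.159, -0.0]
wrist_force: [-0.1, -0.2, -2.6]
opening: 0.713
grasp_force: 66.0
```

Call:
drive_tool([
  [[0,0,0.003,0],[0,0,0.006,0],[0,0,0.006,0],[0,0,0.006,0]],
])

```text
time_s: 6.92
eef_pos: [0.5353, 0.0401, 0.1684]
eef_rot: [-0.0, 0.987, 0.159, -0.0]
wrist_force: [-0.6, 0.4, -2.5]
opening: 0.713
grasp_force: 66.0
```

Call:
drive_tool([
  [[0,0,0.003,0],[0,0,0.005,0],[0,0,0.005,0],[0,0,0.005,0]],
])

```text
time_s: 7.25
eef_pos: [0.5353, 0.0401, 0.1664]
eef_rot: [-0.0, 0.987, 0.159, -0.0]
wrist_force: [0.6, 0.8, -3.6]
opening: 0.713
grasp_force: 66.0
```

Call:
drive_tool([
  [[0,0,0.0025,0],[0,0,0.0025,0],[0,0,0.0025,0]],
])

```text
time_s: 7.5
eef_pos: [0.5353, 0.0401, 0.1654]
eef_rot: [-0.0, 0.987, 0.159, -0.0]
wrist_force: [-1.3, -0.2, -2.1]
opening: 0.71
grasp_force: 66.0
```

Call:
drive_tool([
  [[0,0,0.0025,0],[0,0,0.0025,0],[0,0,0.0025,0]],
])

```text
time_s: 7.75
eef_pos: [0.5353, 0.0401, 0.1644]
eef_rot: [-0.0, 0.987, 0.159, -0.0]
wrist_force: [-1.1, -0.2, -2.7]
opening: 0.715
grasp_force: 66.0
```

Call:
drive_tool([
  [[0,0,0.0025,0],[0,0,0.0025,0],[0,0,0.0025,0]],
])

```text
time_s: 8.0
eef_pos: [0.5353, 0.0401, 0.1634]
eef_rot: [-0.0, 0.987, 0.159, -0.0]
wrist_force: [-0.2, 1.8, -2.8]
opening: 0.712
grasp_force: 66.0
```

Call:
drive_tool([
  [[0,0,0.0025,0],[0,0,0.0025,0],[0,0,0.0025,0]],
])

```text
time_s: 8.25
eef_pos: [0.5357, 0.0401, 0.1631]
eef_rot: [0.0, 0.987, 0.159, 0.0]
wrist_force: [-2.1, 0.4, 2.8]
opening: 0.716
grasp_force: 66.5
```

Call:
drive_tool([
  [[0,0,0.0025,0],[0,0,0.0025,0],[0,0,0.0025,0]],
])

```text
time_s: 8.5
eef_pos: [0.536, 0.0402, 0.1632]
eef_rot: [0.0, 0.987, 0.159, 0.001]
wrist_force: [-3.4, 0.7, 9.0]
opening: 0.712
grasp_force: 67.2
```

Call:
drive_tool([
  [[0,0,0.0025,0],[0,0,0.0025,0],[0,0,0.0025,0]],
])

```text
time_s: 8.75
eef_pos: [0.5364, 0.0402, 0.1632]
eef_rot: [0.0, 0.987, 0.159, 0.001]
wrist_force: [-6.1, 1.5, 14.7]
opening: 0.712
grasp_force: 67.8
```

Contact shows at TCP z 0.1631, against 0.0501 on the table. That puts the stand top at about 0.113 and the rim at about 0.213. I back off the load and let go.

Call:
drive_tool([
  [[0,0,-0.004,0],[0,0,-0.004,0],[0,0,-0.004,0],[0,0,-0.004,0]],
])

```text
time_s: 9.08
eef_pos: [0.536, 0.0401, 0.1631]
eef_rot: [0.0, 0.987, 0.159, 0.001]
wrist_force: [-2.4, 1.1, 7.9]
opening: 0.712
grasp_force: 66.9
```

Call:
drive_tool([
  [[0,0,0,0],[0,0,0,0],[0,0,0,0],[0,0,0,0],[0,0,0,0],[0,0,0,0],[0,0,0,0],[0,0,0,0],[0,0,0,0],[0,0,0,0]],
], jaw=0)

```text
time_s: 9.92
eef_pos: [0.5353, 0.0401, 0.1621]
eef_rot: [0.0, 0.987, 0.159, -0.0]
wrist_force: [0.3, -0.2, 0.6]
opening: 0.998
grasp_force: 0.0
```

Call:
drive_tool([
  [[0,0,-0.01,0],[0,0,-0.03,0],[0,0,-0.06,0],[0,0,-0.1,0],[0,0,-0.15,0],[0,0,-0.2,0],[0,0,-0.25,0],[0,0,-0.3,0],[0,0,-0.34,0],[0,0,-0.36,0],[0,0,-0.36,0],[0,0,-0.36,0]],
])

```text
time_s: 10.92
eef_pos: [0.5354, 0.0401, 0.3065]
eef_rot: [0.0, 0.987, 0.159, 0.0]
wrist_force: [-0.1, 1.0, -0.4]
opening: 0.997
grasp_force: 0.0
```

Call:
drive_tool([
  [[0.02,-0.04,0,0],[0.06,-0.12,0,0],[0.1,-0.2,0,0],[0.14,-0.28,0,0],[0.18,-0.36,0,0],[0.22,-0.44,0,0],[0.245,-0.48,0,0],[0.252,-0.495,0,0],[0.252,-0.495,0,0],[0.252,-0.495,0,0],[0.252,-0.495,0,0]],
])

```text
time_s: 11.83
eef_pos: [0.5686, 0.2584, 0.3056]
eef_rot: [0.0, 0.987, 0.159, -0.001]
wrist_force: [0.5, 0.1, -0.2]
opening: 0.998
grasp_force: 0.0
```

```bash
python3 - <<'E'
from h import *
o=ctrl.get_obs();print(o['eef_pos'],o['wrist_force'],o['opening'],o['time_s'])
out=[]
for n,(a,b,c,d) in(('side',(230,100,390,320)),('top',(210,130,370,290))):
    p,W=cloud(n);x=p[b:d,a:c,::-1];x=cv2.resize(x,None,fx=2.4,fy=2.4,interpolation=2);out.append(cv2.copyMakeBorder(x,0,528-len(x),0,0,0))
    Q=W.reshape(-1,3)
    S=Q[(abs(Q[:,0]-.536)<.06)&(abs(Q[:,1]-.04)<.06)]
    if n=='side':
        T=S[(S[:,2]>.1)&(S[:,2]<.119)];print('disc',T.mean(0),cv2.minEnclosingCircle(T[:,:2].astype(np.float32)))
    T=S[(S[:,2]>.204)&(S[:,2]<.225)];print(n,'rim',len(T),np.median(T,0),cv2.minEnclosingCircle(T[:,:2].astype(np.float32)), np.percentile(T[:,2],[50,90,98]))
cv2.imwrite('pics/m3.png',np.hstack(out))
E
```

```text
[0.56862777 0.25836407 0.30556614] [ 0.45694967  0.08833408 -0.24522366] 0.9975162313257341 11.8333
disc [0.5278535  0.05911658 0.11135843] ((0.5341232419013977, 0.04278731718659401), 0.05004468187689781)
side rim 196 [0.53468445 0.04406678 0.21057796] ((0.535065770149231, 0.04155692830681801), 0.032610151916742325) [0.21057796 0.21307179 0.21387909]
top rim 105 [0.53940804 0.03767965 0.21253473] ((0.5371366739273071, 0.03964631259441376), 0.03200339153409004) [0.21253473 0.21684975 0.21812757]
```

View pics/m3.png

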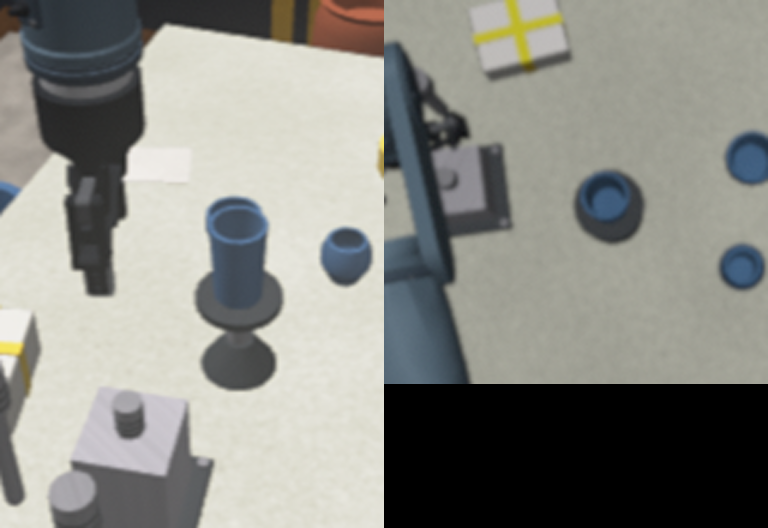

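The pot stands upright on the disc, concentric with it to about 1 mm, and the gripper is above the rod. Now down to the rod head at TCP z 0.134.

Call:
drive_tool([
  [[0,0,0.05,0],[0,0,0.11,0],[0,0,0.17,0],[0,0,0.22,0],[0,0,0.27,0],[0,0,0.31,0],[0,0,0.35,0],[0,0,0.38,0],[0,0,0.4,0],[0,0,0.42,0],[0,0,0.43,0],[0,0,0.43,0]],
])

```text
time_s: 12.93
eef_pos: [0.5685, 0.2595, 0.1335]
eef_rot: [0.0, 0.987, 0.159, -0.0]
wrist_force: [-0.6, 0.3, 0.3]
opening: 0.996
grasp_force: 0.0
```

Call:
drive_tool([
  [[0,0,0,0],[0,0,0,0],[0,0,0,0],[0,0,0,0],[0,0,0,0],[0,0,0,0],[0,0,0,0],[0,0,0,0]],
], jaw=0.58)

```text
time_s: 13.6
eef_pos: [0.5688, 0.2598, 0.1341]
eef_rot: [-0.0, 0.987, 0.159, 0.0]
wrist_force: [-1.3, -0.0, -0.8]
opening: 0.418
grasp_force: 0.0
```

```bash
python3 - <<'E'
from h import *
o=ctrl.get_obs();print(o['eef_pos'],o['wrist_force'],o['opening'],o['time_s'])
p,W=cloud('side');x=p[200:320,220:360,::-1];cv2.imwrite('pics/m4.png',cv2.resize(x,None,fx=5,fy=5,interpolation=2))
E
```

```text
[0.5687939  0.2597856  0.13413742] [-1.25563712 -0.02093673 -0.79077287] 0.41824678665301235 13.6
```

View pics/m4.png

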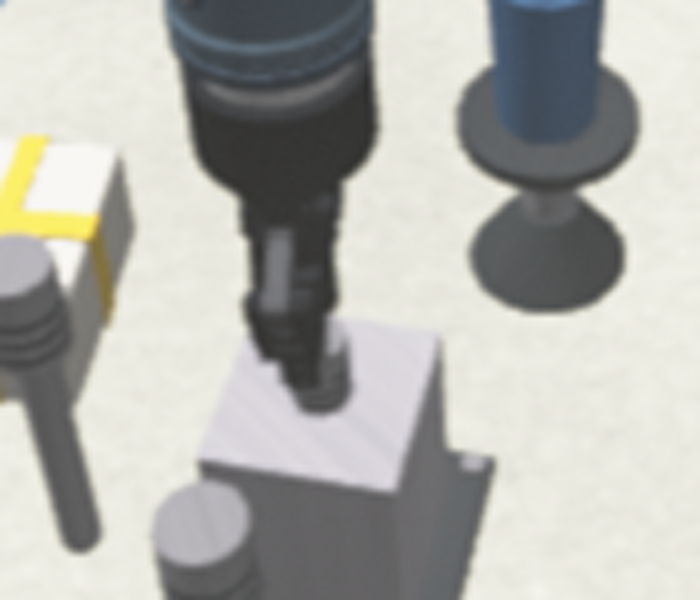

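The near finger at crop (303,360) looks a few mm left of the head's centre at about (320,370). I check that with depth before closing.

```bash
python3 - <<'E'
from h import *
p,W=cloud('side')
b=p.max(2)
for v in range(262,286,2):
    print(v,' '.join(f'{b[v,u]:3d}/{1e3*W[v,u,0]:.0f},{1e3*W[v,u,1]:.0f},{1e3*W[v,u,2]:.0f}' for u in range(268,296,2)))
E
```

```text
262 173/561,327,257  60/558,325,255  76/554,324,255  88/551,323,255  85/547,322,256  64/543,321,256  61/540,319,255  58/545,303,235  63/552,281,209 145/635,119,-2 232/629,118,-0 234/625,114,-4 234/618,114,-1 236/612,114,1
264 201/678,143,0  70/558,326,250  58/554,325,250  64/551,323,249  63/548,321,249  57/544,320,249  55/540,320,251  57/544,304,231  70/551,283,205 167/564,250,163 208/575,220,125 222/571,219,126 223/566,217,125 225/562,215,124
266 230/676,148,-2 108/561,322,239  54/558,320,237  63/555,318,237  68/552,315,234  63/546,318,240  56/543,316,239  56/543,307,228  75/550,286,202 167/562,256,163 191/558,255,164 219/570,222,122 221/565,222,124 221/560,220,123
268 226/615,245,123 154/564,319,228  56/559,319,230  57/556,316,228  59/553,315,228  58/549,314,229  57/544,314,230  56/543,309,225  81/545,296,210 165/559,262,165 161/555,260,164 204/566,230,125 221/562,229,126 222/557,227,126
270 221/613,250,124 206/609,248,123  87/563,313,216  59/562,307,209  61/558,308,212  62/554,306,212  60/550,305,212  56/544,307,216  83/555,280,180 144/557,267,165 114/555,261,158 194/565,233,123 2
[... 926 characters left out ...]
 220/547,252,124
280 220/600,278,125 221/596,275,125 222/592,273,124 220/588,271,122 218/582,272,126 186/577,272,127  96/571,273,132  83/566,273,134  85/561,273,136  84/559,269,132 109/556,265,128 204/553,261,124 220/549,259,124 219/544,259,126
282 222/598,281,123 220/594,280,124 221/589,279,125 222/584,279,126 220/581,276,124 214/577,274,124 161/571,275,126 121/567,273,127 114/563,272,126 144/558,272,128 189/556,266,123 215/551,266,124 219/546,265,126 220/542,263,124
284 220/595,287,125 222/590,287,126 220/587,284,125 221/583,282,124 222/579,280,122 220/574,279,124 217/569,280,126 215/565,277,125 214/561,276,125 221/557,274,125 220/553,272,123 214/549,270,123 215/545,269,123 218/540,268,124
```

Depth agrees with the model: head centre at about (0.569,0.261), finger face where it should be. I close in two stages and watch the side force.

Call:
drive_tool([
  [[0,0,0,0],[0,0,0,0],[0,0,0,0],[0,0,0,0]],
], jaw=0.64)

```text
time_s: 14.03
eef_pos: [0.5688, 0.2597, 0.1341]
eef_rot: [0.0, 0.987, 0.159, -0.0]
wrist_force: [0.1, 0.0, 0.5]
opening: 0.363
grasp_force: 0.0
```

Call:
drive_tool([
  [[0,0,0,0],[0,0,0,0],[0,0,0,0],[0,0,0,0],[0,0,0,0],[0,0,0,0]],
], jaw=1)

```text
time_s: 14.53
eef_pos: [0.5689, 0.26, 0.1345]
eef_rot: [-0.0, 0.987, 0.159, 0.0]
wrist_force: [-1.2, 0.6, 5.0]
opening: 0.29
grasp_force: 58.9
```

Call:
drive_tool([
  [[0,0,0,0],[0,0,0,0],[0,0,0,0]],
])

```text
time_s: 14.78
eef_pos: [0.5689, 0.26, 0.1345]
eef_rot: [-0.0, 0.987, 0.159, 0.0]
wrist_force: [-1.7, 1.1, 5.9]
opening: 0.288
grasp_force: 59.0
```

Call:
drive_tool([
  [[0,0,-0.005,0],[0,0,-0.01,0],[0,0,-0.015,0],[0,0,-0.02,0],[0,0,-0.025,0],[0,0,-0.025,0],[0,0,-0.025,0]],
])

```text
time_s: 15.37
eef_pos: [0.5688, 0.2597, 0.1442]
eef_rot: [0.0, 0.987, 0.159, 0.0]
wrist_force: [0.6, 0.5, -2.2]
opening: 0.289
grasp_force: 59.2
```

```bash
python3 - <<'E'
from h import *
o=ctrl.get_obs();print(o['eef_pos'],o['wrist_force'],o['torque'],o['opening'],o['time_s'])
p,W=cloud('side');x=p[200:320,220:360,::-1];cv2.imwrite('pics/m5.png',cv2.resize(x,None,fx=5,fy=5,interpolation=2))
E
```

```text
[0.5688436  0.25971218 0.14423797] [ 0.61620773  0.4999524  -2.20160967] [ 0.13675206  0.01607841 -0.01009655] 0.2887705715417166 15.3667
```

View pics/m5.png

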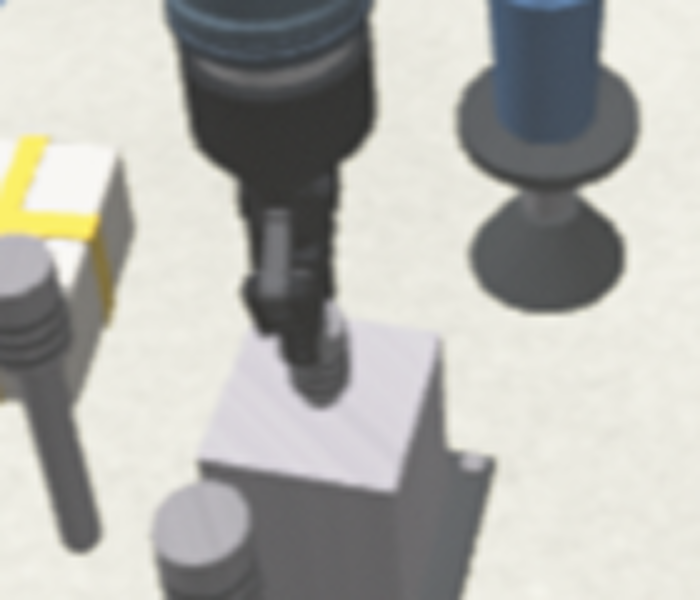

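The head's shoulder has left the block at crop (320,400), so the rod follows. The vertical load fits its weight and the side force is near zero. Raising the rest.

Call:
drive_tool([
  [[0,0,-0.01,0],[0,0,-0.02,0],[0,0,-0.03,0],[0,0,-0.04,0],[0,0,-0.05,0],[0,0,-0.06,0],[0,0,-0.07,0],[0,0,-0.08,0],[0,0,-0.088,0],[0,0,-0.093,0],[0,0,-0.096,0],[0,0,-0.096,0]],
])

```text
time_s: 16.42
eef_pos: [0.5689, 0.2598, 0.1828]
eef_rot: [0.0, 0.987, 0.159, 0.0]
wrist_force: [0.3, 0.5, -3.6]
opening: 0.291
grasp_force: 59.2
```

Call:
drive_tool([
  [[0,0,0,0],[0,0,0,0],[0,0,0,0],[0,0,0,0]],
])

```text
time_s: 16.75
eef_pos: [0.5687, 0.2597, 0.1822]
eef_rot: [0.0, 0.987, 0.159, -0.0]
wrist_force: [0.7, 0.5, -3.0]
opening: 0.289
grasp_force: 59.2
```

```bash
python3 - <<'E'
from h import *
o=ctrl.get_obs();print(o['eef_pos'],o['wrist_force'],o['torque'],o['opening'],o['time_s'])
R=[]
for k in range(4):
    p,W=cloud('side');R.append(W)
W=np.mean(R,0)
b=p.max(2)
for v in range(234,270,2):
    print(v,' '.join(f'{b[v,u]:3d}/{1e3*W[v,u,0]:.0f},{1e3*W[v,u,1]:.0f},{1e3*W[v,u,2]:.0f}' for u in range(276,294,2)))
Q=W.reshape(-1,3);S=Q[(abs(Q[:,0]-.536)<.04)&(abs(Q[:,1]-.04)<.04)&(Q[:,2]>.2)];print(np.percentile(S[:,2],[90,95,98,100]))
for n,(u,v) in {}.items():pass
E
```

```text
[0.56866153 0.2597216  0.18224012] [ 0.66796203  0.51837744 -3.01339381] [ 0.04616332 -0.00210334  0.01576387] 0.288664665876641 16.75
234  76/553,298,306  54/552,292,301  56/553,282,291  57/551,277,287  72/549,274,285 204/678,20,-0 229/672,18,-0 229/666,16,-0 230/660,14,0
236  74/561,285,286  61/558,283,285  67/559,272,275  63/552,277,282  78/548,276,282 209/675,27,-1 230/669,24,-2 229/663,23,-0 231/657,22,-0
238  79/564,280,275  72/560,280,276  71/556,278,275  60/552,278,277  87/548,277,277 216/671,35,-1 232/665,34,0 232/660,30,-1 231/654,29,-0
240  75/554,299,291  67/559,281,272  62/555,281,272  57/552,279,272  82/548,278,273 214/668,41,-2 233/663,39,-2 232/656,39,0 228/651,36,-2
242  81/545,315,304  75/541,314,305  62/556,281,267  57/552,280,267  74/565,246,229 207/665,49,-2 230/659,48,-1 231/654,45,-2 232/647,45,0
244  74/544,318,303  68/540,317,303  62/545,302,286  57/552,280,261  62/566,247,223 198/661,57,-0 231/655,56,-0 229/650,53,-1 227/645,51,-1
246  60/543,320,300  59/540,319,300  57/544,303,282  58/552,281,257  61/567,246,216 197/658,64,-1 232/653,62,-1 229/647,60,-1 230
[... 943 characters left out ...]
198  81/556,265,196 145/555,257,188 231/626,110,-1 231/621,108,-1
262 136/576,272,189  92/570,274,193  81/566,274,195  80/562,272,195  87/558,269,193  85/556,265,189 132/555,258,181 230/623,116,-1 233/618,116,1
264 162/577,272,182  87/nan,nan,nan  80/566,274,190  81/562,272,189  82/559,270,187  86/556,266,183 131/555,259,176 218/571,218,124 221/567,217,125
266 190/600,234,124 103/571,275,182  83/566,274,182  88/563,272,182  82/559,270,181  94/556,266,177 186/573,225,124 220/569,224,125 220/565,222,124
268 215/598,239,124 192/593,239,125 111/567,274,176  89/563,273,176  93/559,271,175 140/562,257,159 217/571,231,124 218/566,230,126 219/562,228,125
[0.21225185 0.21277147 0.21301044 0.21341902]
```

By the arm's readings the rod top is at 0.2127 and the rim at 0.2130. Side depth gives about 0.2125 and 0.2128. One 0.4 mm trim, hold and hand in.

Call:
drive_tool([
  [[0,0,-0.001,0],[0,0,-0.001,0],[0,0,-0.001,0],[0,0,-0.001,0],[0,0,-0.001,0],[0,0,-0.001,0]],
])

```text
time_s: 17.45
eef_pos: [0.5688, 0.2598, 0.1829]
eef_rot: [-0.0, 0.987, 0.159, 0.0]
wrist_force: [0.3, -0.3, -2.8]
opening: 0.291
grasp_force: 59.2
```

```bash
python3 - <<'E'
from bench import ctrl
o=ctrl.get_obs();print(o['eef_pos'],o['wrist_force'],o['grasp_force'],o['time_s'])
if abs(o['eef_pos'][2]-.1825)<.001: print(ctrl.hand_in())
E
```

```text
[0.56879682 0.25976547 0.18290225] [ 0.25797921 -0.29634325 -2.80513787] 59.16766405105591 17.45
the job is handed in; nothing more can be done
None
```

The job was handed in at 17.45 s: the tall pot stands upright on the stand within about 1 mm of centre, and the gripper holds the gauge rod still with its top level with the rim to within about 1 mm by my measurements (both about 0.213 m above the table); no verdict was returned.

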